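Close and latch the roll-out tray

ROBOT

A 7-joint arm with a two-finger parallel gripper is mounted at the origin on the work surface. World frame = base frame: x ahead of the robot, y to its left, z up, the work surface at z = 0. Lengths are in mm, angles in rad, forces in N, time in s.
With the tool pointing down it reaches from about 350 to 900 mm from the base axis. Payload 7.2 kg.
Tool frame: the origin (TCP) lies on the centre line of the jaws, within the pads' length; the fingertips stand 19 mm ahead of it and the grasp point (between the pads) is the TCP; z points along the fingers, y is the direction in which the jaws open and shut (so a half turn about z gives the same grasp; the last joint's range is limited). The gripper opens to 85 mm and grips with 20 to 120 N. Pads are 22 mm wide; open, the fingers measure 114 mm over their backs; the gripper's body (76 mm by 85 mm) begins 54 mm behind the grasp point. The pads swing forward as they close: fully open they stand 13 mm farther back than shut.
Start: joints at [-0.068, 0.411, -0.013, 1.596, 0.006, 1.134, -0.082], TCP at [625.002, -0.011, 250.297] pointing down, gripper open.
Joint ranges: [-2.95, 2.95], [-0.29, 1.99], [-1.47, 1.44], [0.14, 2.54], [-1.03, 4.17], [0.13, 1.85], [-2.86, 2.86]. Speed limits (rad/s): [2.39, 2.39, 3.01, 3.01, 3.14, 3.14, 3.14].

INTERFACE

Orientations are given as a unit quaternion [x, y, z, w].
In Python, from bench import * gives the robot as it stands.
- The arm moves only by the tool step_arm, never from a script. Its argument "steps" is a list of rows, each a list of 3 entries, a list of its own where there are three numbers: the turn, a rotation vector about the world's x, y, z in degrees, then the shift along the world's x, y, z in mm, then the opening, from 0 (shut) to 1 (fully open). A call has 1 to 20 rows; each row is the pose to reach, as a shift and turn from the pose commanded when the call began; what a row does not reach only later rows make up. A row lasts 1/12 s, in which the tool goes at most 41.7 mm and 7.16 degrees, less where a joint would pass 70% of its speed; a pose out of reach is approached as far as the arm can. A call with a gripper value outside its range is refused whole. The fingers move at their own pace and stop on an object; "force" is the grip in N (left out, the last holds). Time passes only in rows, so rows that repeat a pose let the fingers close. It gives the time, the measured TCP pose, the force and the opening at its end, in the units of the state.
- get_obs(): the state, without advancing time (a new reading comes with each control period).
- capture(name): name is "scene" or "side" or "wrist"; returns (picture, depth): 420x560x3 uint8, red, green, blue; 420x560 float32, mm along the optical axis (not along the pixel's ray), 0 where there is no reading.
- calibration(name): a dict with "intrinsics" (3x3 intrinsics, pixels), "R" (3x3) and "t" (3): a world point X has camera coordinates R X + t. Camera axes: x right, y down, z forward; pixel columns grow to the right and rows downward; lengths in mm; the calibration is good to about 2 mm. A picture is of the moment at which its call begins: read the wrist's pose just before it. calibration takes no time and is no camera call; for the wrist camera it gives the pose at the moment of the call.
- close_job(): hands the job in, once; it reports no verdict.
The state is a dict: "time_s": time; "joints": joint angles; "joint_vel": joint speeds; "effort": joint torques, N m; "eef_pos": TCP position; "ee_rot": TCP orientation; "wrist_force": force on the tool from outside, world axes, zero at the start; "ft_torque": the same for the moment, N m; "grip_width": finger opening in mm.
Only numpy, scipy, OpenCV 4.12 (cv2) and the standard library are available. Lean on these libraries where they do the work, as an engineer would, in place of code of your own. Each camera call takes 0.05 s, during which the arm holds its last target.

TASK

Push the blue roll-out tray fully home into its frame, then push each of the two metal latch arms round on its corner post until it lies fully across the front of the tray. Do it all by pushing with the fingertips: do not pick anything up, keep the spray bottle on the tray standing and the goods in the tray, and leave the things on the bench where they are.

Things in the scene. Friction and masses are not known exactly. Their poses are not given: they have to be found in the camera images.
- unit: low blue steel frame fixed on the bench, open towards the robot: two side rails and a rear rail, 50 mm high, 290 mm wide. Origin on the bench in the middle of its front; +x points into the frame (the way the tray goes home), +y to its left rail as the robot sees it, z up. The rails start 8 mm behind the origin and stand 123 to 145 mm to either side of the middle. The place and yaw of the frame vary.
- tray (a joint): how far the blue tray (open box 260 mm deep, 230 mm wide, bottom 15 mm and rim 65 mm above the bench, front wall 5 mm thick) stands out of the frame, in m: 0 = fully home against its stop, when its front face is in the plane of the frame's origin; grows as it comes out towards the frame's -x, up to 0.16. It slides with about 2 N of friction plus damping of 12 N per m/s and stays where left.
- tray_handle (a point): middle of the bar of the tray's handle, a fixed round bar 10 mm thick and 64 mm long parallel to the tray's front face, its axis 32 mm out from that face and 40 mm above the bench. It moves with the tray; the tray can be pushed here or on its front face.
- latch_left (a joint): angle of the left latch arm (on the frame's +y post), rad: 0 = against its stop, lying fully across the front (arm points along the frame's -y); 1.57 = points straight out of the frame (frame's -x); grows further as it swings outwards, up to 2.45. About 0.12 N m of friction; it stays where left.
- latch_left_pivot (a point): point on the vertical turning axis of the left latch arm, at the arm's mid-height, 51 mm above the bench; fixed to the frame at 12 mm in front of the front plane and 150 mm to the left of the middle. The hub is 22 mm across and its cap reaches 73 mm above the bench.
- latch_left_end (a point): middle of the free end of the left latch arm, a flat bare metal bar standing on edge: 95 mm long from the turning axis, 10 mm thick, 22 mm high (40 to 62 mm above the bench, free space below it). Moves with the arm.
- latch_right (a joint): angle of the right latch arm (on the frame's -y post), rad: 0 = against its stop, lying fully across the front (arm points along the frame's +y); 1.57 = points straight out of the frame (frame's -x); grows further as it swings outwards, up to 2.45. Friction as on the left.
- latch_right_pivot (a point): as latch_left_pivot, 150 mm to the right of the middle.
- latch_right_end (a point): as latch_left_end, for the right latch arm (same sizes).
- spray: spray bottle standing loose on the tray floor (20 mm above the bench), 60 mm diameter, 160 mm tall, white trigger head; origin at the centre of its underside, z along its axis. It may sit anywhere in the left part of the tray, its axis at least 110 mm behind the tray's front face at the start.
- tape: roll of tape lying on the tray floor, right rear part, 76 mm across, 24 mm high; origin at the centre of its underside.
- wheel: rubber caster wheel lying flat on the tray floor, right front part, 90 mm across, 36 mm high; origin at the centre of its underside.
- jar: jar standing on the bench right of the frame, 64 mm across, 85 mm tall; origin at the centre of its underside. Leave alone.
- carton: small cardboard carton on the bench left of the frame, 80 x 60 x 50 mm; origin at the centre of its underside. Leave alone.
- driver: screwdriver about 200 mm long lying on the bench in front and to the left, roughly crosswise; origin on the bench at the middle of its length. Leave alone.
- measure: tape measure, 70 x 36 x 51 mm, on the bench in front and to the right; origin at the centre of its underside. Leave alone.
- cup: steel cup, 70 mm across, 80 mm tall, on the bench to the right, a little nearer to the robot than the jar; origin at the centre of its underside. Leave alone.

How it is judged:
By the outcome, as a careful person would: the job done as asked, in the order asked, and still so for the second after the job is handed in, with the robot touching nothing.
It also fails if it takes over 53 s, if anything falls off the work surface, if the arm or the gripper's body presses on something with over 40 N, if the wrist force passes 120 N, or if a joint passes its speed limit or range.

## Working session

There is one attempt and no reset: what is moved stays moved. The work goes in short steps, Python scripts to look and compute and a tool call to move; the robot and the scene stay as the last step left them, time stands still between calls to the robot, and variables do not carry over. Pictures are saved under pics/ and viewed, and the job is handed in when it is done.

Besides the shell and the picture viewer there is one more tool, called after "Emit:" as name(argument=value, ...), one argument or row to a line, values as JSON. step_arm: Moves the arm, as the interface text tells. Its arguments: {"type":"object","properties":{"steps":{"type":"array"},"force":{"type":"number"}},"required":["steps"]}

```bash
ls; mkdir -p pics
python3 - <<'E'
from bench import *
import cv2,numpy as np
print(get_obs())
for n in ["scene","side"]:
    p,d=capture(n); np.savez(f"pics/{n}0.npz",p=p,d=d,**calibration(n))
    cv2.imwrite(f"pics/{n}0.png",p[:,:,::-1])
    c=calibration(n);print(n,c["intrinsics"],-c["R"].T@c["t"])
E
```

```text
pics
{'time_s': 0.0, 'joints': array([-0.06819971,  0.41192474, -0.01270134,  1.59706478,  0.00558606,
        1.13422374, -0.08217349]), 'joint_vel': array([ 1.43502122e-03, -1.01582495e-03,  9.36586229e-05,  3.43654318e-05,
       -7.97828377e-04, -1.07680989e-03,  6.68496225e-05]), 'effort': array([-1.18789325e-03, -6.00636005e+01,  6.81361444e-01, -2.99419034e+01,
        1.37590774e-02,  1.04116063e-02,  2.51732433e-05]), 'eef_pos': array([ 6.24548056e+02, -4.05964186e-02,  2.49429101e+02]), 'ee_rot': array([ 7.07094090e-01,  7.07119027e-01, -5.95811615e-04, -5.22690653e-04]), 'wrist_force': array([-0.37593999,  0.19489751, -0.263873  ]), 'ft_torque': array([-0.00525207,  0.03875586,  0.01554833]), 'grip_width': 85.69266075047726}
scene [[434.5406138    0.         282.86884948]
 [  0.         434.5406138  209.37847772]
 [  0.           0.           1.        ]] [1097.14905444 -122.96888967  799.68714167]
side [[534.41887862   0.         275.53980613]
 [  0.         534.41887862 208.65063244]
 [  0.           0.           1.        ]] [354.54624393 742.71375087 879.31733175]
```

View pics/scene0.png

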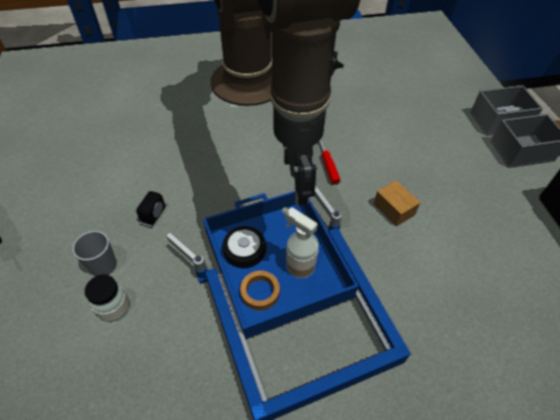

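View pics/side0.png

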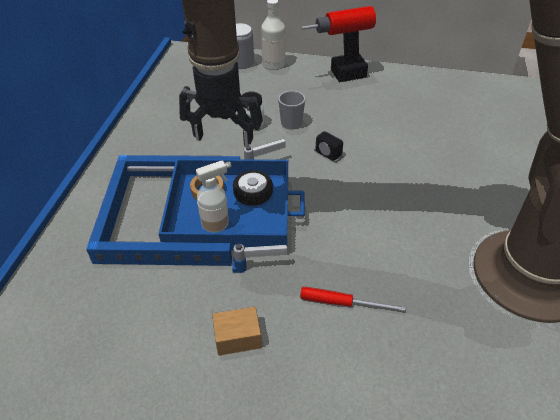

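The scene view shows the tray well out, with the hubs at about (200,265) and (336,215) px and the handle at (250,201). In the side view the hubs are at (239,250) and (248,153), and the handle is at (297,204). Next I'll measure from depth.

```bash
cat > h.py <<'E'
import cv2,numpy as np
def load(f):
    z=np.load(f); return z
def cloud(z):
    d=z['d'];K=z['intrinsics'];v,u=np.mgrid[:420,:560]
    c=np.stack([(u-K[0,2])/K[0,0]*d,(v-K[1,2])/K[1,1]*d,d],-1)
    P=(c-z['t'])@z['R']; P[d==0]=np.nan
    return P
def proj(z,X):
    c=np.asarray(X)@z['R'].T+z['t']; p=c@z['intrinsics'].T; return p[...,:2]/p[...,2:]
E
python3 - <<'E'
from h import *
for n in ["scene","side"]:
    z=load(f"pics/{n}0.npz");P=cloud(z);hsv=cv2.cvtColor(z['p'],cv2.COLOR_RGB2HSV)
    blue=(hsv[...,0]>100)&(hsv[...,0]<125)&(hsv[...,1]>150)
    print(n,"bench z",np.nanmedian(P[300:400,300:500,2]) )
    roi=(P[...,0]>350)&(P[...,0]<1100)&(abs(P[...,1])<300)
    h=np.histogram(P[...,2][blue&roi],bins=np.arange(0,80,4));print(h[0])
    m=blue&roi&(abs(P[...,2]-50)<4)
    Q=P[m][:,:2].astype(np.float32);print(len(Q),cv2.minAreaRect(Q))
    m=blue&roi&(abs(P[...,2]-65)<4)
    Q=P[m][:,:2].astype(np.float32);print(len(Q),cv2.minAreaRect(Q))
    # grey (latches) points
    g=(hsv[...,1]<90)&roi&(P[...,2]>54)&(P[...,2]<80)&(P[...,0]<800)
    k,l,s,c=cv2.connectedComponentsWithStats(g.astype(np.uint8))
    for i in range(1,k):
        if s[i,4]>20:
            q=P[l==i];t=q[q[:,2]>68]
            print(s[i],q.mean(0).round(),q.min(0).round(),q.max(0).round(),len(t),t.mean(0).round(1) if len(t) else '')
    im=cv2.resize(z['p'][:, :, ::-1][130:330,60:400] if n=="scene" else z['p'][:, :, ::-1][110:310,70:410],None,fx=2.3,fy=2.3,interpolation=cv2.INTER_CUBIC);cv2.imwrite(f"pics/{n}z.png",im)
E
```

```text
scene bench z 0.5240011196212603
[   6    3   29   80 2531 3508  351  373  349  359  386  814 5026  646
  284  424  878   18    0]
6068 ((697.2646484375, -26.199264526367188), (436.6269836425781, 289.9954528808594), 10.67729663848877)
1260 ((642.04736328125, -36.56146240234375), (261.716796875, 230.29457092285156), 10.786355018615723)
[315 186  26  37 255] [552.  94.  63.] [490.  77.  54.] [591. 114.  76.] 35 [580.3 103.5  71.2]
[166 233  39  35 322] [ 610. -211.   63.] [ 557. -250.   54.] [ 646. -180.   75.] 44 [ 636.1 -189.7   71.5]
[238 237  11  10  89] [603. -98.  56.] [ 592. -108.   54.] [614. -87.  60.] 0 
[286 253  31  18 189] [683.   3.  67.] [659. -20.  54.] [691.  38.  80.] 95 [683.    2.2  73.6]
side bench z 0.33566682177269663
[ 156  406  511  500 2789 2725  321  279  375  514  660  924 2251  542
  329  455  627   13    0]
3178 ((694.0281982421875, -21.451004028320312), (438.13818359375, 293.61199951171875), 10.509543418884277)
1020 ((640.5111694335938, -32.29278564453125), (260.09674072265625, 236.347412109375), 10.664142608642578)
[244 139  42  18 237] [ 604. -205.   61.] [ 555. -246.   54.] [ 643. -174.   76.] 20 [ 633.1 -183.2   71.7]
[247 177  11   9  62] [601. -93.  56.] [ 589. -105.   54.] [614. -81.  60.] 0 
[199 205  29  18 232] [650.  36.  67.] [629.   6.  54.] [685.  47.  80.] 106 [650.3  36.6  74.3]
[233 244  54  13 377] [542. 100.  62.] [486.  78.  54.] [588. 121.  78.] 39 [577.3 110.2  71.6]
```

View pics/scenez.png

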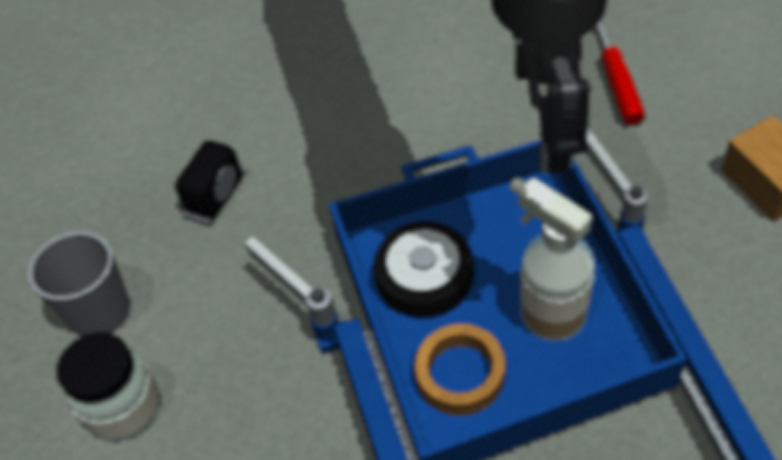

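View pics/sidez.png

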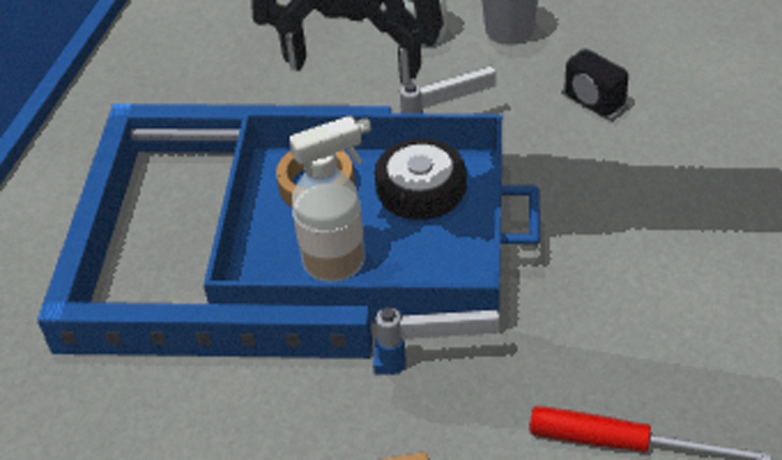

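```bash
cat >> h.py <<'E'
yaw=np.deg2rad(10.65);O=np.array([618.5,-37.5])
X=np.array([np.cos(yaw),np.sin(yaw)]);Y=np.array([-X[1],X[0]])
def toF(p): d=np.asarray(p)[...,:2]-O; return np.stack([d@X,d@Y],-1)
def toW(f): f=np.asarray(f); return O+f[...,:1]*X+f[...,1:2]*Y
E
python3 - <<'E'
from h import *
for n in ["scene","side"]:
    z=load(f"pics/{n}0.npz");P=cloud(z);print(n)
    F=toF(P);ok=np.isfinite(F[...,0])
    hsv=cv2.cvtColor(z['p'],cv2.COLOR_RGB2HSV)
    notblue=~((hsv[...,0]>100)&(hsv[...,0]<125)&(hsv[...,1]>150))
    m=ok&(P[...,2]>8)&(P[...,2]<200)&notblue&(F[...,0]>-350)&(F[...,0]<400)&(abs(F[...,1])<420)
    k,l,s,c=cv2.connectedComponentsWithStats(m.astype(np.uint8))
    for i in range(1,k):
        if s[i,4]>40:
            q=P[l==i];f=F[l==i]
            print(s[i],'W',np.nanmean(q,0).round(),'F',f.min(0).round(),f.max(0).round(),'z',q[:,2].max().round())
    # arm lines: top of arms z 58..66
    for sgn in (1,-1):
        a=ok&notblue&(abs(P[...,2]-62)<5)&(F[...,0]<-20)&(F[...,0]>-115)&(sgn*F[...,1]>120)&(sgn*F[...,1]<240)
        q=F[a]; 
        if len(q)>20:
            l4=cv2.fitLine(q.astype(np.float32),cv2.DIST_HUBER,0,.01,.01).ravel();print(sgn,len(q),l4.round(3),cv2.minAreaRect(q.astype(np.float32)))
    # handle
    b=ok&~notblue&(P[...,2]>30)&(P[...,2]<52)&(F[...,0]<-110)&(abs(F[...,1])<60);q=F[b];print('handle',len(q),np.percentile(q,[2,98],axis=0).round(1))
    b=ok&~notblue&(P[...,2]>61)&(P[...,2]<69)&(abs(F[...,1])<100)&(F[...,0]<-80);q=F[b];print('frontrim',len(q),np.percentile(q,[2,50,98],axis=0).round(1))
E
```

```text
scene
[319 139  21  46 372] W [398. 143.  22.] F [-281.  201.] [-133.  240.] z 30.0
[ 373  180   47   46 1229] W [552. 254.  42.] F [-63. 268.] [ 27. 343.] z 55.0
[314 186  27  44 375] W [555.  94.  57.] F [-104.  133.] [ -1. 157.] z 76.0
[136 191  29  35 678] W [ 465. -286.   40.] F [-237. -248.] [-173. -185.] z 55.0
[ 281  206   38   72 1901] W [664.   7. 111.] F [-104.    9.] [ 81. 108.] z 184.0
[204 224  64 178 748] W [ 773. -132.   36.] F [-105. -127.] [277. -92.] z 64.0
[ 223  227   42   40 1329] W [611. -98.  50.] F [ -67. -100.] [ 18. -14.] z 60.0
[  72  231   57   91 2929] W [ 629. -377.   59.] F [-148. -376.] [  25. -302.] z 89.0
[166 233  41  45 442] W [ 613. -210.   58.] F [ -98. -199.] [  -0. -142.] z 75.0
[239 270  42  41 981] W [706. -81.  37.] F [ 25. -97.] [116. -15.] z 48.0
[207 282  30  88  94] W [ 765. -161.   33.] F [  10. -149.] [ 206. -148.] z 52.0
[355 289  37  61 479] W [806. 116.  34.] F [146. 109.] [276. 121.] z 50.0
[304 299  47  18  49] W [759.  41.  17.] F [152.   3.] [154. 102.] z 21.0
1 139 [ 9.98000e-01  6.40000e-02 -6.07210e+01  1.40027e+02] ((-62.45
[... 1256 characters left out ...]
64. 119.  27.] F [ 67. 143.] [ 81. 148.] z 37.0
[213 255   8   7  44] W [625. 112.  27.] F [ 28. 143.] [ 41. 148.] z 36.0
[300 287 105  24 830] W [375. 154.  20.] F [-332.  210.] [-135.  255.] z 29.0
[ 212  306   50   48 1838] W [538. 273.  44.] F [-65. 274.] [ 25. 349.] z 55.0
1 243 [ 9.94000e-01  1.09000e-01 -6.24210e+01  1.48069e+02] ((-63.2219352722168, 145.76670837402344), (88.1414566040039, 15.624942779541016), 7.273188591003418)
-1 143 [   0.886    0.463  -58.735 -169.053] ((-57.05241775512695, -169.70709228515625), (90.24691772460938, 14.935649871826172), 27.981313705444336)
handle 183 [[-142.   -32.2]
 [-111.4   38.5]]
frontrim 147 [[-107.3  -91.5]
 [-105.     9.8]
 [-102.6   94.8]]
```

Emit:
step_arm(
  steps=[
    [[0,0,4],[-30,-10,0],0],
    [[0,0,8],[-60,-22,0],0],
    [[0,0,10.7],[-95,-36,0],0],
    [[0,0,10.7],[-130,-50,0],0],
    [[0,0,10.7],[-165,-62,0],0],
    [[0,0,10.7],[-188,-72,-20],0],
    [[0,0,10.7],[-188,-72,-55],0],
    [[0,0,10.7],[-188,-72,-90],0],
    [[0,0,10.7],[-188,-72,-125],0],
    [[0,0,10.7],[-188,-72,-160],0],
    [[0,0,10.7],[-188,-72,-185],0],
    [[0,0,10.7],[-188,-72,-200],0],
    [[0,0,10.7],[-188,-72,-205],0],
    [[0,0,10.7],[-188,-72,-205],0],
  ],
)

```text
time_s: 1.27
eef_pos: [436.1, -71.9, 44.2]
ee_rot: [0.638, 0.77, -0.001, -0.001]
wrist_force: [0.1, 0.3, 1.1]
grip_width: 0.1
```

```bash
cat > look.py <<'E'
import sys
from bench import *
from h import *
o=get_obs();print(o['time_s'],o['eef_pos'],toF(o['eef_pos']),o['ee_rot'],o['wrist_force'],o['grip_width'])
for n in ["scene","side"]:
    p,d=capture(n); f=f"pics/{n}{sys.argv[1]}"; np.savez(f+".npz",p=p,d=d,**calibration(n))
    im=p[:,:,::-1]; im=im[120:340,60:420] if n=="scene" else im[100:310,70:420]
    cv2.imwrite(f+".png",cv2.resize(im,None,fx=2.1,fy=2.1,interpolation=cv2.INTER_CUBIC))
E
python3 look.py 1
```

```text
1.2667 [436.05743584 -71.90299504  44.16639629] [-1.85657875e+02 -9.33468490e-02] [ 0.63803364  0.7700071  -0.00083984 -0.00119787] [0.13922165 0.30577386 1.128932  ] 0.11690232941285969
```

View pics/side1.png

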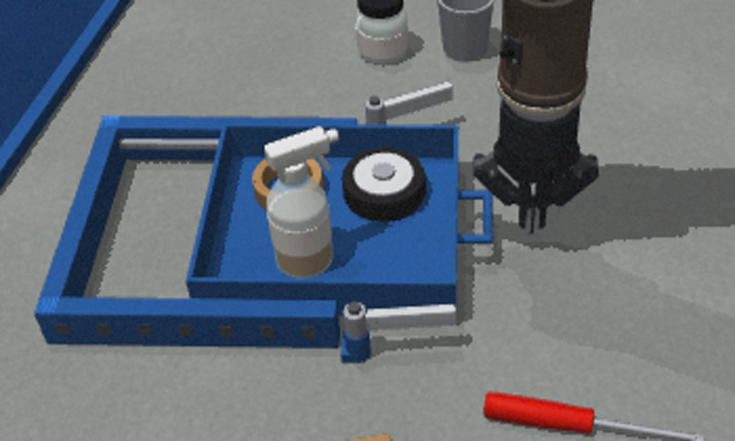

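Emit:
step_arm(
  steps=[
    [[0,0,0],[8,1.5,0],0],
    [[0,0,0],[16,3,0],0],
    [[0,0,0],[21,4,0],0],
    [[0,0,0],[25,4.7,0],0],
    [[0,0,0],[28,5.3,0],0],
    [[0,0,0],[31,5.8,0],0],
    [[0,0,0],[35,6.6,0],0],
    [[0,0,0],[40,7.5,0],0],
    [[0,0,0],[46,8.6,0],0],
    [[0,0,0],[52,9.8,0],0],
    [[0,0,0],[58,10.9,0],0],
    [[0,0,0],[64,12,0],0],
    [[0,0,0],[70,13.2,0],0],
    [[0,0,0],[76,14.3,0],0],
    [[0,0,0],[82,15.4,0],0],
    [[0,0,0],[88,16.5,0],0],
    [[0,0,0],[94,17.7,0],0],
    [[0,0,0],[99,18.6,0],0],
    [[0,0,0],[104,19.6,0],0],
    [[0,0,0],[108,20.3,0],0],
  ],
)

```text
time_s: 3.03
eef_pos: [545.7, -51.5, 45.3]
ee_rot: [0.638, 0.77, 0.0, 0.0]
wrist_force: [-4.4, 1.1, 0.4]
grip_width: -0.2
```

```bash
python3 look.py 2
```

```text
3.0333 [545.66829088 -51.52306183  45.28271294] [-74.16873144  -0.32154762] [6.38049057e-01 7.69995701e-01 1.17098102e-04 8.54316705e-05] [-4.36196043  1.08705853  0.37120224] -0.20693038809434786
```

View pics/side2.png

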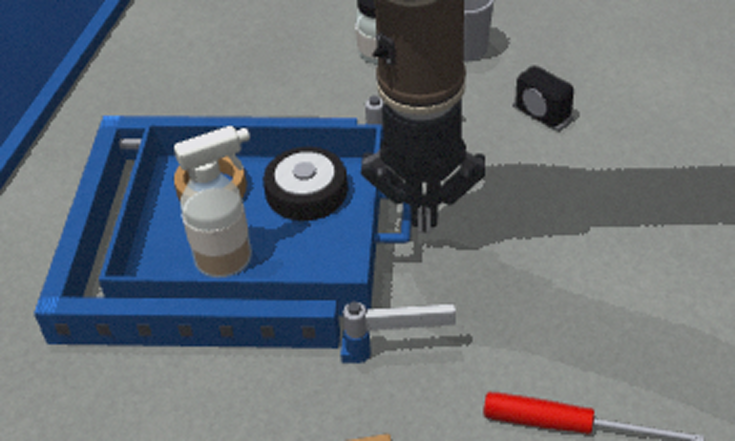

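The tray is following and the bottle is still standing. About 20 mm remains, so I'll go slower now.

Emit:
step_arm(
  steps=[
    [[0,0,0],[3,0.6,0],0],
    [[0,0,0],[6,1.1,0],0],
    [[0,0,0],[9,1.7,0],0],
    [[0,0,0],[12,2.2,0],0],
    [[0,0,0],[14,2.6,0],0],
    [[0,0,0],[16,3,0],0],
    [[0,0,0],[18,3.4,0],0],
  ],
)

```text
time_s: 3.72
eef_pos: [563.2, -48.4, 45.3]
ee_rot: [0.638, 0.77, 0.0, 0.0]
wrist_force: [-2.5, 0.2, 1.6]
grip_width: 0.3
```

Emit:
step_arm(
  steps=[
    [[0,0,0],[1,0.2,0],0],
    [[0,0,0],[2,0.4,0],0],
    [[0,0,0],[3,0.6,0],0],
    [[0,0,0],[4,0.8,0],0],
  ],
)

```text
time_s: 4.05
eef_pos: [567.1, -47.6, 45.3]
ee_rot: [0.638, 0.77, -0.0, 0.0]
wrist_force: [-2.1, -0.9, 2.1]
grip_width: -0.0
```

Emit:
step_arm(
  steps=[
    [[0,0,0],[1,0.2,0],0],
    [[0,0,0],[2,0.4,0],0],
    [[0,0,0],[3,0.6,0],0],
    [[0,0,0],[3,0.6,0],0],
  ],
)

```text
time_s: 4.38
eef_pos: [568.4, -47.3, 45.2]
ee_rot: [0.638, 0.77, -0.001, -0.001]
wrist_force: [-7.9, -2.4, 6.7]
grip_width: 0.1
```

Emit:
step_arm(
  steps=[
    [[0,0,0],[1,0.2,0],0],
    [[0,0,0],[2,0.4,0],0],
    [[0,0,0],[2,0.4,0],0],
  ],
)

```text
time_s: 4.63
eef_pos: [568.6, -47.3, 45.0]
ee_rot: [0.638, 0.77, -0.003, -0.002]
wrist_force: [-13.4, -2.5, 11.7]
grip_width: -0.3
```

```bash
python3 look.py 3
python3 - <<'E'
from h import *
for n in ["scene","side"]:
  for k in (2,3):
    z=load(f"pics/{n}{k}.npz");P=cloud(z);F=toF(P);hsv=cv2.cvtColor(z['p'],cv2.COLOR_RGB2HSV)
    b=(hsv[...,0]>100)&(hsv[...,0]<125)&(hsv[...,1]>150)&(P[...,2]>61)&(P[...,2]<69)&(abs(F[...,1])<105)
    fr=F[b&(F[...,0]<60)][:,0];re=F[b&(F[...,0]>160)][:,0]
    print(n,k,np.percentile(fr,[2,50,98]).round(1),np.percentile(re,[2,50,98]).round(1))
E
```

```text
4.6333 [568.59149634 -47.33286402  44.98025583] [-50.86600438  -0.43994419] [ 0.63837981  0.76971353 -0.00252339 -0.00243623] [-13.4362112   -2.45194984  11.65247962] -0.2728311287771071
scene 2 [-23.4 -19.6 -17.4] [231.1 234.4 236.8]
scene 3 [-0.8  3.2  5.5] [254.1 257.2 259.6]
side 2 [-22.9 -20.5 -17.8] [231.2 233.6 237. ]
side 3 [-1.5  1.3  3.8] [252.8 255.6 259.4]
```

View pics/side3.png

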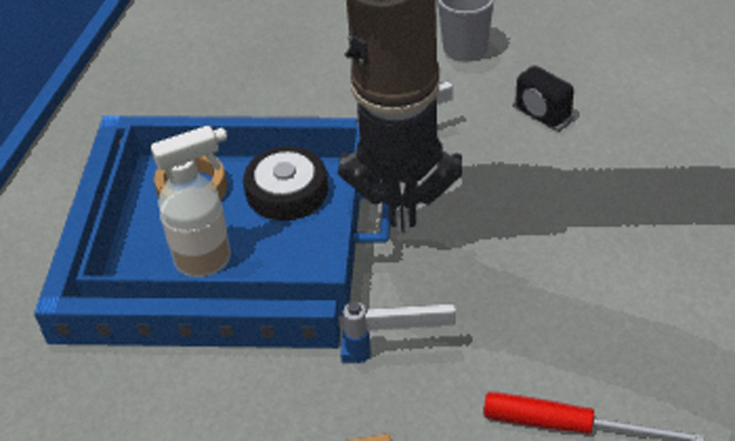

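Front rim is at F x ≈ 0 in both cameras and force built up against the stop, so the tray is home with the bottle standing. Next I'll plan the latch arcs.

```bash
cat > plan.py <<'E'
from h import *
def pos(side,th,extra=0,r=72):
    u=np.array([-np.sin(th),np.cos(th)]);m=np.array([np.cos(th),np.sin(th)])
    s=14*abs(m[0])+11*abs(m[1])
    p=np.array([-12,-150])+r*u-(5+s+extra)*m
    if side=='L': p[1]*=-1
    return toW(p)
E
python3 - <<'E'
from plan import *
p=pos('R',2.04,20);print('start R',p.round(1), toF(p).round(),'shift',(p-[572,-46.5]).round(1))
for th in [2.04]+list(np.arange(1.95,-.06,-.12)): print(round(th,2),(pos('R',th)-p).round(1))
p=pos('L',1.47,20);print('start L',p.round(1),toF(p).round())
for th in [1.47]+list(np.arange(1.38,-.07,-.09)): print(round(th,2),(pos('L',th)-p).round(1))
E
```

```text
start R [ 602.4 -263.6] [ -58. -219.] shift [  30.4 -217.1]
2.04 [-12.2  15.9]
1.95 [-17.9  20.7]
1.83 [-24.7  28.1]
1.71 [-30.5  36.6]
1.59 [-35.1  45.9]
1.47 [-38.2  53.1]
1.35 [-40.6  60.2]
1.23 [-42.2  67.8]
1.11 [-43.   75.7]
0.99 [-42.8  84. ]
0.87 [-41.7  92.4]
0.75 [-39.4 100.9]
0.63 [-36.  109.2]
0.51 [-31.5 117.3]
0.39 [-25.7 124.8]
0.27 [-18.9 131.7]
0.15 [-11.  137.7]
0.03 [ -2.3 142.7]
start L [499.4 123.2] [-87. 180.]
1.47 [  5.7 -19.2]
1.38 [  5.9 -24.8]
1.29 [  6.6 -30.5]
1.2 [  7.8 -36.3]
1.11 [  9.5 -42. ]
1.02 [ 11.7 -47.8]
0.93 [ 14.5 -53.4]
0.84 [ 17.9 -58.9]
0.75 [ 21.9 -64.2]
0.66 [ 26.5 -69.1]
0.57 [ 31.6 -73.7]
0.48 [ 37.2 -77.9]
0.39 [ 43.4 -81.5]
0.3 [ 49.9 -84.5]
0.21 [ 56.9 -86.9]
0.12 [ 64.2 -88.6]
0.03 [ 71.7 -89.6]
-0.06 [ 78.1 -90.1]
```

Emit:
step_arm(
  steps=[
    [[0,0,0],[-10,-2,0],0],
    [[0,0,0],[-25,-5,0],0],
    [[0,0,0],[-40,-8,10],0],
    [[0,0,0],[-45,-9,40],0],
    [[0,0,0],[-45,-9,75],0],
    [[0,0,0],[-45,-9,95],0],
  ],
)

```text
time_s: 5.23
eef_pos: [528.0, -55.6, 143.3]
ee_rot: [0.638, 0.77, 0.001, 0.001]
wrist_force: [0.6, -0.7, 0.8]
grip_width: -0.0
```

Emit:
step_arm(
  steps=[
    [[0,0,0],[10,-30,0],0],
    [[0,0,0],[22,-62,0],0],
    [[0,0,0],[34,-95,0],0],
    [[0,0,0],[46,-128,0],0],
    [[0,0,0],[58,-160,0],0],
    [[0,0,0],[69,-190,0],0],
    [[0,0,0],[75,-208,0],0],
    [[0,0,0],[75,-208,-10],0],
    [[0,0,0],[75,-208,-35],0],
    [[0,0,0],[75,-208,-60],0],
    [[0,0,0],[75,-208,-82],0],
    [[0,0,0],[75,-208,-95],0],
    [[0,0,0],[75,-208,-95],0],
  ],
)

```text
time_s: 6.32
eef_pos: [600.2, -261.8, 41.9]
ee_rot: [0.638, 0.77, -0.001, -0.002]
wrist_force: [-0.4, -0.5, 0.2]
grip_width: 0.2
```

```bash
python3 look.py 4
```

```text
6.3167 [ 600.22294715 -261.8154647    41.88714454] [ -59.4177492  -217.07374195] [ 6.37752434e-01  7.70237327e-01 -5.60694494e-04 -2.44528243e-03] [-0.41226298 -0.54034574  0.16543853] 0.2391570684218417
```

View pics/side4.png

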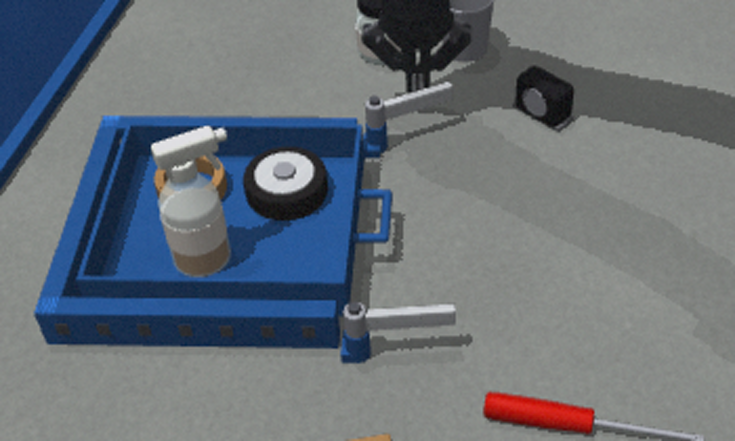

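View pics/scene4.png

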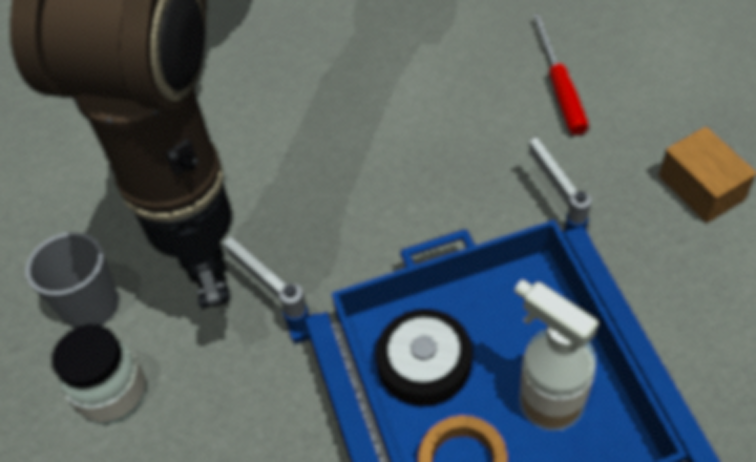

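Emit:
step_arm(
  steps=[
    [[0,0,0],[-4,6,2],0],
    [[0,0,0],[-8,11,3],0],
    [[0,0,0],[-12,16,3],0],
    [[0,0,0],[-18,21,3],0],
    [[0,0,0],[-25,28,3],0],
    [[0,0,0],[-30.5,36.5,3],0],
    [[0,0,0],[-35,46,3],0],
    [[0,0,0],[-38,53,3],0],
    [[0,0,0],[-40.5,60,3],0],
    [[0,0,0],[-42,68,3],0],
    [[0,0,0],[-43,76,3],0],
    [[0,0,0],[-43,84,3],0],
  ],
)

```text
time_s: 7.42
eef_pos: [558.6, -178.9, 48.2]
ee_rot: [0.638, 0.77, -0.0, -0.0]
wrist_force: [-0.6, -2.3, 0.2]
grip_width: -0.0
```

```bash
python3 look.py 5
```

```text
7.4167 [ 558.58830392 -178.89530218   48.15983558] [ -85.01081594 -127.88746608] [ 6.38154861e-01  7.69907962e-01 -2.44820981e-04 -2.08493109e-04] [-0.5569419  -2.31124475  0.2415483 ] -0.014207802290631856
```

View pics/side5.png

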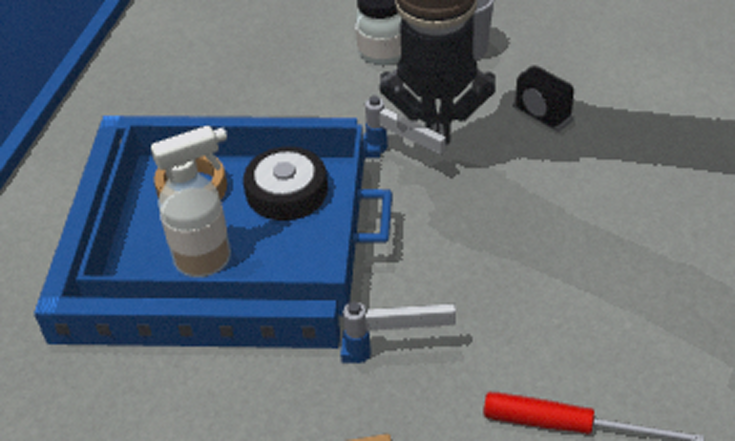

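View pics/scene5.png

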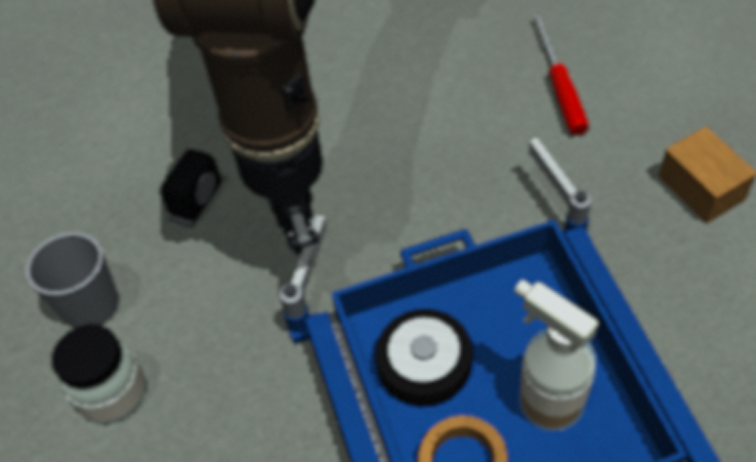

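Emit:
step_arm(
  steps=[
    [[0,0,0],[1,8,0],0],
    [[0,0,0],[3.5,17,0],0],
    [[0,0,0],[7,25,0],0],
    [[0,0,0],[11.5,33,0],0],
    [[0,0,0],[17,41,0],0],
    [[0,0,0],[24,47.5,0],0],
    [[0,0,0],[31,53,0],0],
    [[0,0,0],[35,56,0],0],
    [[0,0,0],[38,58,0],0],
  ],
)

```text
time_s: 8.27
eef_pos: [597.7, -120.5, 48.1]
ee_rot: [0.638, 0.77, 0.0, -0.0]
wrist_force: [-1.1, -1.7, -0.0]
grip_width: -0.0
```

Emit:
step_arm(
  steps=[
    [[0,0,0],[2,0.5,0],0],
    [[0,0,0],[4,1,0],0],
    [[0,0,0],[5,1,0],0],
    [[0,0,0],[5,1,0],0],
  ],
)

```text
time_s: 8.6
eef_pos: [601.8, -120.3, 48.1]
ee_rot: [0.638, 0.77, 0.0, -0.0]
wrist_force: [-1.0, 0.4, -0.3]
grip_width: 0.1
```

Emit:
step_arm(
  steps=[
    [[0,0,0],[1,0.2,0],0],
    [[0,0,0],[2,0.4,0],0],
    [[0,0,0],[3,0.6,0],0],
    [[0,0,0],[3,0.6,0],0],
  ],
)

```text
time_s: 8.93
eef_pos: [602.1, -120.3, 48.0]
ee_rot: [0.638, 0.77, -0.002, -0.002]
wrist_force: [-10.7, 1.1, 6.5]
grip_width: -0.2
```

Emit:
step_arm(
  steps=[
    [[0,0,0],[1,0.2,0],0],
    [[0,0,0],[2,0.4,0],0],
    [[0,0,0],[2,0.4,0],0],
  ],
)

```text
time_s: 9.18
eef_pos: [602.2, -120.2, 47.9]
ee_rot: [0.639, 0.77, -0.003, -0.004]
wrist_force: [-17.1, 0.2, 12.2]
grip_width: -0.0
```

```bash
python3 look.py 6
```

```text
9.1833 [ 602.21588363 -120.23715103   47.91583649] [-31.29418803 -78.30250572] [ 0.63857341  0.76954655 -0.00290021 -0.0037009 ] [-17.10659935   0.22918727  12.2364514 ] -0.030956146964300442
```

View pics/side6.png

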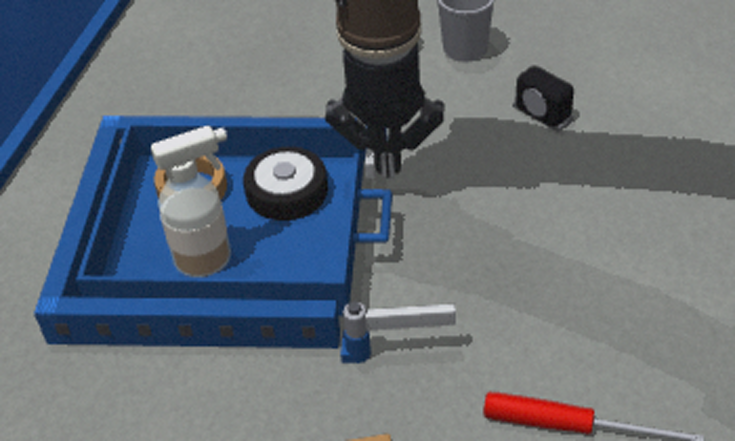

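View pics/scene6.png

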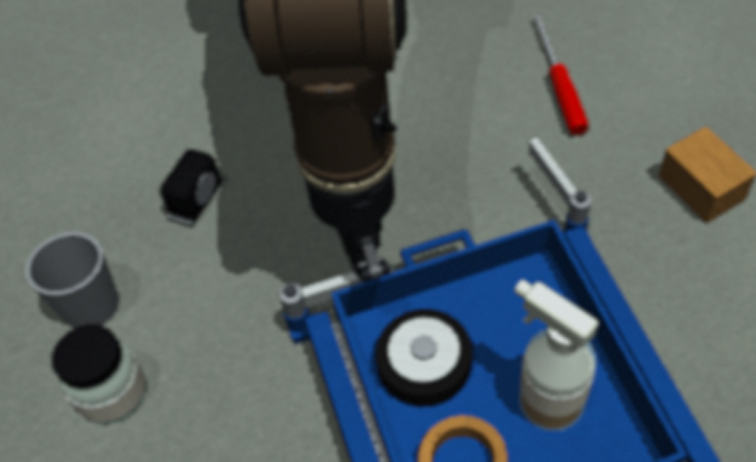

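Emit:
step_arm(
  steps=[
    [[0,0,0],[-10,-2,0],0],
    [[0,0,0],[-28,-5,0],0],
    [[0,0,0],[-44,-8,10],0],
    [[0,0,0],[-46,-8,40],0],
    [[0,0,0],[-48,-6,75],0],
    [[0,0,0],[-52,10,90],0],
    [[0,0,0],[-60,42,92],0],
    [[0,0,0],[-68,77,92],0],
    [[0,0,0],[-76,112,92],0],
    [[0,0,0],[-84,147,92],0],
    [[0,0,0],[-92,182,92],0],
    [[0,0,0],[-100,215,92],0],
    [[0,0,0],[-107,235,92],0],
    [[0,0,0],[-107,242,85],0],
    [[0,0,0],[-107,242,60],0],
    [[0,0,0],[-107,242,35],0],
    [[0,0,0],[-107,242,12],0],
    [[0,0,0],[-107,242,0],0],
    [[0,0,0],[-107,242,0],0],
  ],
)

```text
time_s: 10.87
eef_pos: [499.0, 120.9, 45.7]
ee_rot: [0.639, 0.77, -0.002, -0.001]
wrist_force: [-0.5, -0.9, -0.2]
grip_width: -0.2
```

```bash
python3 look.py 7
```

```text
10.8667 [498.98399438 120.90669193  45.67013036] [-88.18228556 177.76568894] [ 6.38553362e-01  7.69575496e-01 -1.63253462e-03 -7.03877092e-04] [-0.54629731 -0.89551991 -0.22450366] -0.1816418405419679
```

View pics/side7.png

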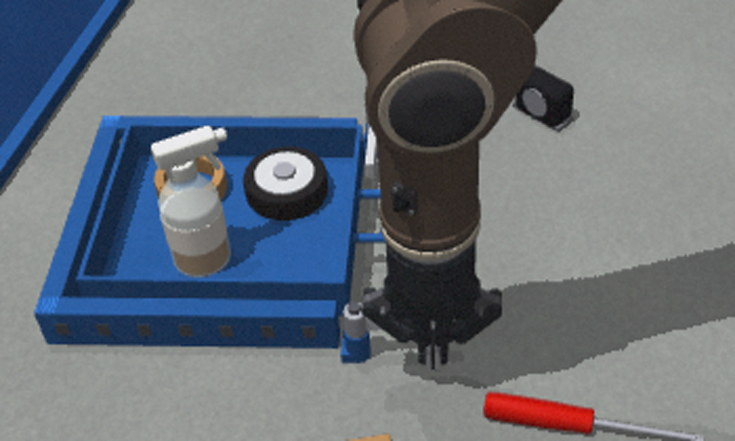

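View pics/scene7.png

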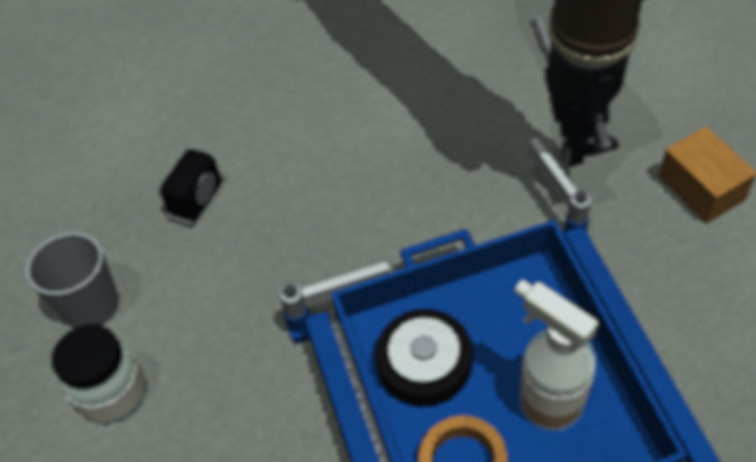

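The right latch lies across the front, and the finger is on the outer side of the left arm, clear of the driver.

Emit:
step_arm(
  steps=[
    [[0,0,0],[1,-6,0],0],
    [[0,0,0],[3,-12,0],0],
    [[0,0,0],[5,-18,0],0],
    [[0,0,0],[5.5,-24,0],0],
    [[0,0,0],[6,-30,0],0],
    [[0,0,0],[7,-36,0],0],
    [[0,0,0],[9,-42,0],0],
    [[0,0,0],[11,-48,0],0],
    [[0,0,0],[14,-53,0],0],
    [[0,0,0],[17.5,-58.5,0],0],
    [[0,0,0],[21.5,-64,0],0],
    [[0,0,0],[26,-69,0],0],
    [[0,0,0],[31,-73.5,0],0],
    [[0,0,0],[37,-77.5,0],0],
    [[0,0,0],[43,-81,0],0],
    [[0,0,0],[49.5,-84,0],0],
    [[0,0,0],[56,-86.5,0],0],
    [[0,0,0],[62,-88,0],0],
    [[0,0,0],[66,-88.5,0],0],
    [[0,0,0],[69,-88.5,0],0],
  ],
)

```text
time_s: 12.63
eef_pos: [569.5, 33.7, 48.2]
ee_rot: [0.638, 0.77, -0.0, 0.0]
wrist_force: [-2.1, 0.1, 0.2]
grip_width: 0.3
```

Emit:
step_arm(
  steps=[
    [[0,0,0],[2,0.4,0],0],
    [[0,0,0],[4,0.8,0],0],
    [[0,0,0],[5,1,0],0],
    [[0,0,0],[5,1,0],0],
  ],
)

```text
time_s: 12.97
eef_pos: [572.9, 34.1, 48.2]
ee_rot: [0.638, 0.77, -0.001, -0.001]
wrist_force: [-5.7, -3.5, 3.4]
grip_width: -0.3
```

```bash
python3 look.py 8
```

```text
12.9667 [572.85651812  34.05311451  48.16920012] [-31.63358431  78.75590123] [ 6.38332549e-01  7.69759379e-01 -1.30489604e-03 -5.94065282e-04] [-5.70573324 -3.49692793  3.39762069] -0.34743862890450594
```

View pics/side8.png

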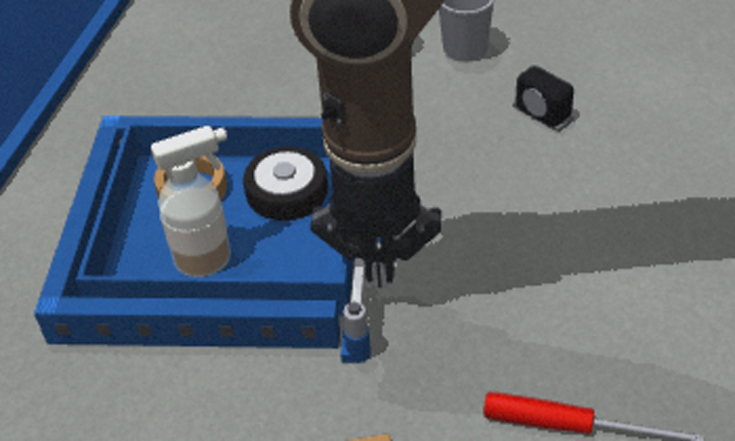

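Close to the stop. I'll press a little more to seat it, then retreat.

Emit:
step_arm(
  steps=[
    [[0,0,0],[1,0.2,0],0],
    [[0,0,0],[2,0.4,0],0],
    [[0,0,0],[3,0.6,0],0],
    [[0,0,0],[4,0.8,0],0],
    [[0,0,0],[4,0.8,0],0],
  ],
)

```text
time_s: 13.48
eef_pos: [573.1, 34.1, 48.0]
ee_rot: [0.638, 0.77, -0.004, -0.003]
wrist_force: [-18.3, -4.7, 16.1]
grip_width: -0.3
```

Emit:
step_arm(
  steps=[
    [[0,0,0],[-10,-2,0],0],
    [[0,0,0],[-28,-5,0],0],
    [[0,0,0],[-45,-8,10],0],
    [[0,0,0],[-60,-11,40],0],
    [[0,0,0],[-80,-14,75],0],
    [[0,0,0],[-100,-18,110],0],
    [[0,0,0],[-120,-20,145],0],
    [[0,0,0],[-130,-20,180],0],
    [[0,0,0],[-130,-20,200],0],
    [[0,0,0],[-130,-20,200],0],
  ],
)

```text
time_s: 14.32
eef_pos: [450.2, 16.1, 253.5]
ee_rot: [0.638, 0.77, 0.004, 0.003]
wrist_force: [1.2, 0.1, -0.5]
grip_width: 0.1
```

```bash
python3 look.py 9
python3 - <<'E'
from h import *
for n in ["scene","side"]:
    z=load(f"pics/{n}9.npz");P=cloud(z);F=toF(P);hsv=cv2.cvtColor(z['p'],cv2.COLOR_RGB2HSV)
    blue=(hsv[...,0]>100)&(hsv[...,0]<125)&(hsv[...,1]>150)
    b=blue&(P[...,2]>61)&(P[...,2]<69)&(abs(F[...,1])<105)
    print(n,'rim',np.percentile(F[b&(F[...,0]<60)][:,0],[2,50,98]).round(1))
    for s in (1,-1):
        a=~blue&(abs(P[...,2]-62)<5)&(abs(F[...,0]+12)<40)&(s*F[...,1]>58)&(s*F[...,1]<136)&(hsv[...,2]>120)&(F[...,0]<2)
        q=F[a].astype(np.float32);l=cv2.fitLine(q,cv2.DIST_HUBER,0,.01,.01).ravel();print(s,len(q),l.round(2),'angle',round(np.arctan2(-l[0]*np.sign(l[1])*-s,abs(l[1])),3))
E
```

```text
14.3167 [450.23433354  16.1198003  253.53924699] [-155.45777278   83.79318812] [0.63809067 0.76994488 0.00361071 0.00348303] [ 1.17934776  0.06608043 -0.45634298] 0.08018468865363339
scene rim [-0.7  3.1  5.5]
1 151 [ 1.0000e-02 -1.0000e+00 -1.1860e+01  1.0373e+02] angle -0.015
-1 174 [  0.    -1.   -11.55 -98.35] angle 0.005
side rim [-1.2  1.3  3.8]
1 132 [  0.     1.   -13.2   98.08] angle 0.005
-1 93 [  0.    -1.   -13.32 -96.04] angle 0.004
```

View pics/side9.png

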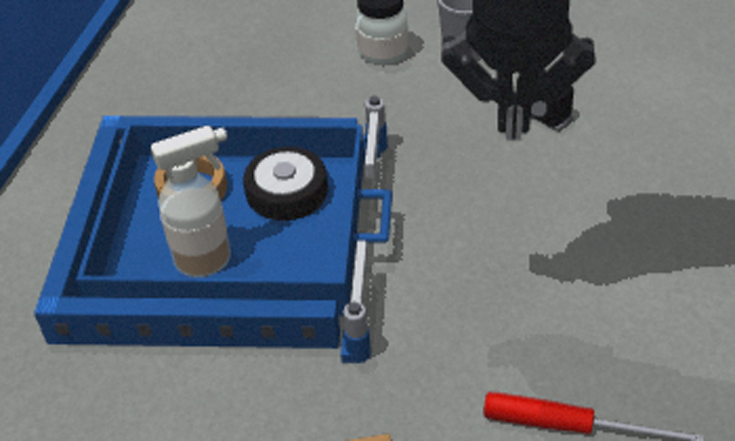

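View pics/scene9.png

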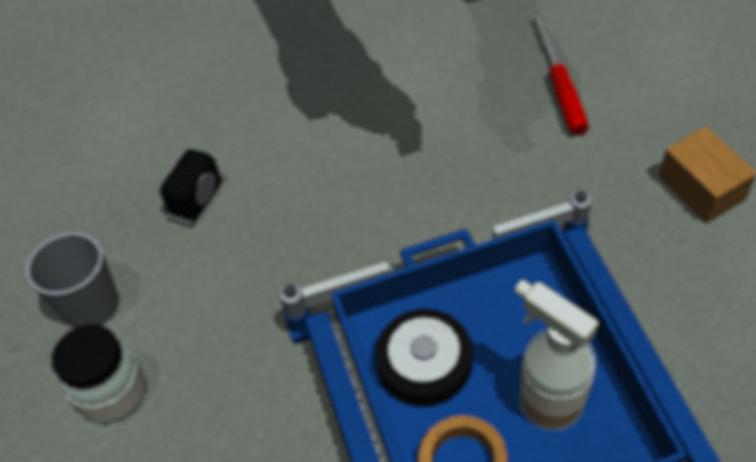

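The tray is home, both arms lie across the front, the bottle is standing, and the bench items haven't moved. The arm is clear, so I'm handing in.

```bash
python3 -c "
from bench import *
print(close_job())"
```

```text
the job is handed in; nothing more can be done
None
```

The job is done and handed in at about 14.4 s. I pushed the tray home by its handle, then swung the right latch arm and the left latch arm across the front, all with the closed fingertips.

- **Tray:** in the last pictures the front rim is within 1–3 mm of the frame's front plane. The force had risen to 13 N against the stop.
- **Latch arms:** both measure within 0.015 rad of fully across, in both cameras. The left and right latches were pressed against their stops with about 18 N and 17 N along the push.
- **Goods and bench items:** the spray bottle is standing. The wheel and tape are in the tray. The measure, cup, jar, carton and driver look unmoved in the pictures; I did not re-measure their positions.
- **At hand-in:** the robot was clear of everything.

No check failed. The two cameras disagreed by about 5 mm sideways in the first measurements, so I used the average.

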